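# Sort a sealed vial pot by its weight and seat it

### The arm

A 7-joint arm with a two-finger parallel gripper is mounted at the origin on a cart in front of the work surface, level with it; the furniture and walls round the work are solid. World frame = base frame: x ahead of the robot, y to its left, z up, the work surface at z = 0. Lengths are in mm, angles in rad, forces in N, time in s.
With the tool pointing down it reaches from about 400 to 875 mm from the base axis. Payload 4.4 kg.
Tool frame: the origin (TCP) lies midway between the tips of the shut fingers; the grasp point (between the pads) lies 19 mm behind it (bot.pinch_z is the distance from the TCP to the grasp point, in mm); z points along the fingers, y is the line along which they close (so a half turn about z gives the same grasp; the last joint's range is limited). The gripper opens to 85 mm and grips with 20 to 120 N. Pads are 22 mm wide; open, the fingers measure 114 mm over their backs; the gripper's body (76 mm by 85 mm) begins 54 mm behind the grasp point. The pads swing forward as they close: fully open they stand 13 mm farther back than shut.
Start: joints at [-1.226, 0.628, 0.038, 1.517, -0.027, 0.996, -0.02], TCP at [259.551, 595.945, 231.313] pointing down, gripper open.
Joint ranges: [-3.06, 3.06], [-0.37, 2.12], [-1.25, 1.32], [0.18, 2.47], [-1.1, 4.24], [0.23, 1.98], [-2.94, 2.94]. Speed limits (rad/s): [2.57, 2.57, 3.14, 3.14, 3.14, 3.14, 3.14].

### API

Orientations are given as a unit quaternion [x, y, z, w].
In Python, from workcell import bot, cams gives the robot as it stands.
- The arm moves only by the tool jog_arm, never from a script. Its argument "moves" is a list of rows, each a list of 3 entries, a list of its own where there are three numbers: the closure, from 0 (fully open) to 1 (shut), then the shift along the world's x, y, z in mm, then the turn, a rotation vector about the world's x, y, z in degrees. In form: [[jaw, [dx, dy, dz], [wx, wy, wz]], ...]. A call has 1 to 12 rows; each row is the pose to reach, as a shift and turn from the pose commanded when the call began; what a row does not reach only later rows make up. A row lasts 1/12 s, in which the tool goes at most 41.7 mm and 7.16 degrees, less where a joint would pass 70% of its speed; a pose out of reach is approached as far as the arm can. A call with a gripper value outside its range is refused whole. The fingers move at their own pace and stop on an object; "force" is the grip in N (left out, the last holds). Time passes only in rows, so rows that repeat a pose let the fingers close. It gives the time, the measured TCP pose, the force, the opening and the grip force at its end, in the units of the state.
- bot.read_state(): the state, without advancing time (a new reading comes with each control period).
- cams.capture(name): name is "scene" or "top"; returns a dict with "color" (480x640x3 uint8, red, green, blue), "depth" (480x640 float32, mm along the optical axis (not along the pixel's ray), 0 where there is no reading), "mtx" (3x3 intrinsics, pixels), "world_to_cam" (4x4, takes a point from world to camera coordinates). Camera axes: x right, y up, looking along -z (the intrinsics and any distortion apply to the point x, -y, -z); pixel columns grow to the right and rows downward; lengths in mm; the calibration is good to about 2 mm. A picture is of the moment at which its call begins.
- bot.hand_in(): hands the job in; it is judged then, once.
The state is a dict: "t": time; "q": joint angles; "joint_velocities": joint speeds; "effort": joint torques, N m; "eef_pos": TCP position; "tool_rot": TCP orientation; "force": force on the tool from outside, world axes, zero at the start; "ft_torque": the same for the moment, N m; "gripper_width": finger opening in mm; "grasp_force": force on a finger pad.
Only numpy, scipy, OpenCV 4.12 (cv2) and the standard library are available. Lean on these libraries where they do the work, as an engineer would, in place of code of your own. Each camera call takes 0.05 s, during which the arm holds its last target. There are 200 camera calls.

### The job

The sealed steel vial pot may or may not still hold its lead liner. Lift it just clear of the worktop (no more than 3 cm) and hold it still for a good second to judge its weight, then put it upright into the matching dock: the square-footed one if it weighs 450 g or more, the round-footed one if less (within 60 g either is right). Press it down until the dock's stiff seat is fully home and feel it stop: keep 15 to 30 N on it for half a second, never more. Let go, leave the other seat up and do not disturb the petri dish, tape roll and reagent bottle.

Things in the scene. Friction and masses are not known exactly. Their poses are not given: they have to be found in the camera images.
- vial_pot: the sealed plain steel pot, an upright closed cylinder 40 mm in diameter and 90 mm tall, its lower edge chamfered 4 mm; loose on the worktop. Origin: centre of its underside, z up along the pot. Its mass is hidden, evenly spread between 150 and 750 g. Grip its side with the fingertips at least 45 mm above its underside, so that they stay above the dock's rim when it is home
- dock_square: fixed dock with a SQUARE aluminium foot (90 x 90 x 8 mm), for heavy pots: a grey upright round cup, 60 mm outside diameter, rim 58 mm above the worktop, round well 45 mm in diameter, with a white seat disc that slides stiffly inside. Origin: centre of the foot's underside, z up; the well is on the z axis
- dock_round: fixed dock with a ROUND aluminium foot (92 mm diameter, 8 mm thick), for light pots; otherwise the same cup, well and seat as dock_square. Origin: centre of the foot's underside, z up; the well is on the z axis. (A 250 mm tall fixed printer stands about 5 cm behind whichever dock is on the right; keep the gripper's long side across, along world y, there)
- seat_square (a joint): travel (m) of dock_square's seat: 0 = up (seat top 30 mm above the worktop, 28 mm below the rim), 0.010 = home (seat top 20 mm above the worktop) on a firm stop that gives less than 1 mm, so force rises steeply. Starts up to 3 mm down. Stiff friction: slides under about 10 N plus 0.6 N per cm/s, stays where left, carries the pot's weight without moving
- seat_round (a joint): travel of the seat inside dock_round, the same as seat_square. Pressing force on either seat counts the pot's own weight: it is the change of wrist force since the pot hung free
- seat_square_top (a point): centre of the top of the seat inside dock_square; moves down with it
- seat_round_top (a point): centre of the top of the seat inside dock_round; moves down with it
- reagent_bottle: bystander: plastic dropper bottle, 33 mm diameter, 78 mm tall, upright; origin at the centre of its underside
- petri_dish: bystander: round clear dish, 58 mm diameter, 12 mm tall, flat on the worktop; origin at the centre of its underside
- tape: bystander: white tape roll, 62 mm diameter, 20 mm tall, flat on the worktop; origin at the centre of its underside
- covered_microscope: fixed, not to be touched: a covered microscope, a grey box 261 x 159 mm and 340 mm tall; origin near the centre of its underside. It stands between the arm's start and the pot: retract or go over it before swinging past
- mini_centrifuge: fixed, not to be touched: small centrifuge with a domed lid, about 170 x 120 mm and 130 mm tall; origin near the centre of its underside
Mind the look-alikes: they are no part of the job. What is shaped like the vial_pot but orange is not meant.

How it is judged (in metres and radians):
On the way, in this order (a step that is already met when the one before it is completed fails the run):
1. the pot is held still, upright, just clear of the worktop (2 to 35 mm) for half a second, touching nothing but the fingers (height (world z) of vial_pot between 0.002 and 0.035 m and linear speed of vial_pot below 0.02 m/s and angle between vial_pot's own z axis and vertical below 0.15 rad and contact force between vial_pot and the fingers above 1 N and contact force between vial_pot and dock_square below 0.05 N and contact force between vial_pot and dock_round below 0.05 N), for 0.5 s.
2. the pot is pressed on a seat that is home, with at least 14 N for 0.2 s (((value of joint seat_square above 0.0085 m and horizontal distance between vial_pot and seat_square_top below 0.005 m and contact force between vial_pot and dock_square above 14 N) or (value of joint seat_round above 0.0085 m and horizontal distance between vial_pot and seat_round_top below 0.005 m and contact force between vial_pot and dock_round above 14 N))), for 0.2 s.
At the end, for the whole second after the job is handed in: pot released, upright (0.1 rad), at rest on the right dock's seat: dock_square if it rests there with over 3.83 N (390 g), dock_round if under 5.0 N (510 g), between them either; that seat home (joint over 0.0085 m), the other seat still up (under 0.005 m) (linear speed of vial_pot below 0.01 m/s and angle between vial_pot's own z axis and vertical below 0.1 rad and ((horizontal distance between vial_pot and seat_square_top below 0.005 m and distance between vial_pot and seat_square_top below 0.006 m and value of joint seat_square above 0.0085 m and value of joint seat_round below 0.005 m and contact force between vial_pot and dock_square above 3.83 N) or (horizontal distance between vial_pot and seat_round_top below 0.005 m and distance between vial_pot and seat_round_top below 0.006 m and value of joint seat_round above 0.0085 m and value of joint seat_square below 0.005 m and contact force between vial_pot and dock_round below 5 N))); the robot touches nothing.
It fails at once if the pot is pressed on a dock with more than 30 N (contact force between vial_pot and dock_square above 30 N or contact force between vial_pot and dock_round above 30 N).
It fails at once if a bystander (reagent bottle, petri dish, tape roll) is moved more than 2 cm (distance of any of reagent_bottle, petri_dish, tape from where it was at the start of the episode above 0.02 m).
It also fails if it takes over 54 s, if anything falls off the work surface, if the arm or the gripper's body presses on something with over 40 N, if the wrist force passes 120 N, or if a joint passes its speed limit or range.

## Working session

There is one attempt and no reset: what is moved stays moved. The work goes in short steps, Python scripts to look and compute and a tool call to move; the robot and the scene stay as the last step left them, time stands still between calls to the robot, and variables do not carry over. Pictures are saved under pics/ and viewed, at most 10 in all, crops included, and the job is handed in when it is done.

Besides the shell and the picture viewer there is one more tool, called after ">>>" in YAML: its name, and indented under it one key for each argument. jog_arm: Moves the arm, as the interface text tells. Its arguments: {"type":"object","properties":{"moves":{"type":"array"},"force":{"type":"number"}},"required":["moves"]}

```bash
mkdir -p pics; cat > h.py <<'E'
import numpy as np,cv2
from workcell import bot,cams
def world(c,u,v,z=None):
    K=c["mtx"];T=np.linalg.inv(c["world_to_cam"])
    d=np.array([(u-K[0,2])/K[0,0],-(v-K[1,2])/K[1,1],-1.])
    o=T[:3,3];r=T[:3,:3]@d
    s=c["depth"][int(v),int(u)] if z is None else (z-o[2])/r[2]
    return o+s*r
E
python3 - <<'E'
from h import *
import pickle
D={n:cams.capture(n) for n in("scene","top")}
pickle.dump(D,open("d0.pkl","wb"))
for n,c in D.items():
    cv2.imwrite(f"pics/{n}0.png",c["color"][:,:,::-1]); print(n,c["mtx"].tolist(),np.linalg.inv(c["world_to_cam"])[:3].round(3).tolist(),[k for k in c])
print(bot.read_state())
E
```

```text
scene [[514.9236869367742, 0.0, 317.7987838479681], [0.0, 514.9236869367742, 242.67200595313852], [0.0, 0.0, 1.0]] [[0.803, 0.406, -0.437, 32.613], [-0.596, 0.55, -0.585, -701.619], [0.003, 0.73, 0.683, 767.375]] ['color', 'depth', 'mtx', 'world_to_cam']
top [[463.2486010017571, 0.0, 313.83598557145837], [0.0, 463.2486010017571, 226.23195850895746], [0.0, 0.0, 1.0]] [[-0.028, 0.998, -0.056, 394.414], [-1.0, -0.028, 0.011, -83.672], [0.009, 0.056, 0.998, 1233.515]] ['color', 'depth', 'mtx', 'world_to_cam']
{'t': 0.1, 'q': array([-1.22579738,  0.6292281 ,  0.0384124 ,  1.51827301, -0.0269961 ,
        0.99630554, -0.01999657]), 'joint_velocities': array([ 0.00100204, -0.00161628, -0.00101682, -0.00121283, -0.00194067,
       -0.00147108,  0.00155712]), 'effort': array([ 3.48968271e-03, -5.64520741e+01,  1.23042025e+00, -1.93970042e+01,
        1.12547210e-02,  5.47861186e-03, -2.19460316e-05]), 'eef_pos': array([259.30310994, 595.42464121, 230.49540168]), 'tool_rot': array([ 2.03942706e-01,  9.78982458e-01, -8.30797710e-04, -1.72998564e-04]), 'force': array([0.54464977, 0.48143112, 0.00535746]), 'ft_torque': array([-0.0107529 ,  0.01152399,  0.01968485]), 'grasp_force': 0.0, 'gripper_width': 85.4728201981737}
```

View pics/scene0.png

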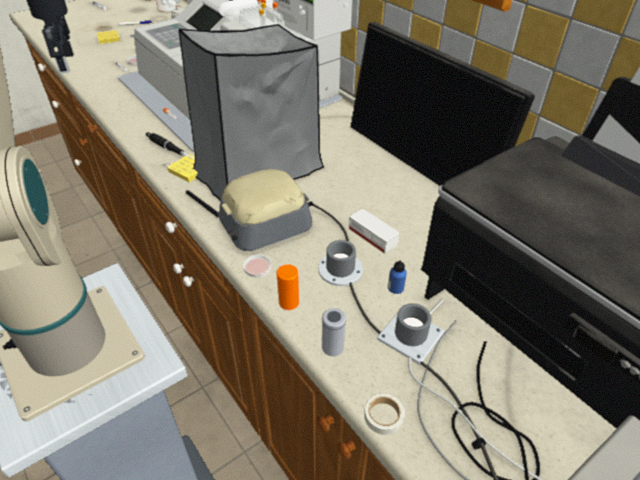

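View pics/top0.png

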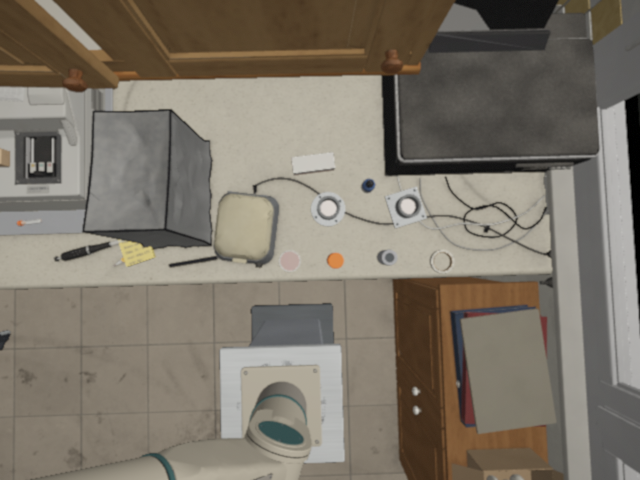

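The scene view shows two pot-shaped things, orange at (288,287) and plain steel-grey at (333,330); the grey one is the vial pot. The round-footed dock is at (340,260), the square-footed one at (412,325), petri dish at (257,266), bottle at (397,277) and tape at (384,413). The top view shows the pot at (387,257), the round dock at (328,208) and the square dock at (408,207).

```bash
python3 - <<'E'
from h import *
import pickle
D=pickle.load(open("d0.pkl","rb"))
def cloud(c):
    v,u=np.mgrid[0:480,0:640];K=c["mtx"];d=c["depth"]
    P=np.stack([(u-K[0,2])/K[0,0]*d,-(v-K[1,2])/K[1,1]*d,-d],-1)
    T=np.linalg.inv(c["world_to_cam"]);W=P@T[:3,:3].T+T[:3,3];W[d==0]=np.nan;return W
px={"pot":((387,257),(334,318)),"orange":((335,260),(288,270)),"round":((328,208),(341,250)),"square":((408,207),(414,315)),"petri":((290,261),(257,266)),"tape":((441,261),(384,413)),"bottle":((368,185),(398,265))}
C={n:cloud(D[n]) for n in D}
for k,(t,s) in px.items():
    g=world(D["top"],*t,z={"pot":90,"orange":90,"round":58,"square":58,"petri":12,"tape":20,"bottle":78}[k])
    for n in C:
        W=C[n].reshape(-1,3);m=(np.hypot(W[:,0]-g[0],W[:,1]-g[1])<50)&(W[:,2]>-10)
        Z=W[m];zt=np.percentile(Z[:,2],99) if len(Z) else 0
        top=Z[Z[:,2]>zt-6] if len(Z) else Z
        if len(top)>4:
            c,r=cv2.minEnclosingCircle(top[:,:2].astype(np.float32))
            print(k,n,g.round(0),"zmax",zt.round(1),"n",len(top),"c",np.round(c,1),"r",round(r,1))
        else: print(k,n,g.round(0),"none")
W=C["top"]
for n,(u,v) in dict(cab=(250,40),cabR=(430,60),printer=(390,165),mic=(190,180),mictop=(130,170),cent=(245,225),micc=(212,245),box=(313,163),edge=(350,285)).items(): print(n,W[v,u].round(0))
a=cv2.resize(D["scene"]["color"][220:440,230:470,::-1],None,fx=2.7,fy=2.7,interpolation=cv2.INTER_CUBIC)
cv2.imwrite("pics/crop1.png",a[:600])
E
```

```text
pot scene [ 377. -274.   90.] zmax 92.6 n 371 c [ 379.2 -281.6] r 20.9
pot top [ 377. -274.   90.] zmax 93.7 n 179 c [ 375.6 -278.3] r 19.6
orange scene [ 373. -146.   90.] zmax 92.6 n 288 c [ 375.4 -149.7] r 21.3
orange top [ 373. -146.   90.] zmax 93.4 n 179 c [ 372.6 -146. ] r 19.8
round scene [ 505. -134.   58.] zmax 60.2 n 269 c [ 510.1 -137. ] r 31.7
round top [ 505. -134.   58.] zmax 61.3 n 153 c [ 507.8 -134. ] r 29.7
square scene [ 502. -338.   58.] zmax 60.3 n 374 c [ 510.4 -345.4] r 30.7
square top [ 502. -338.   58.] zmax 60.9 n 166 c [ 506.6 -340.8] r 29.7
petri scene [373. -32.  12.] zmax 36.3 n 36 c [390.   13.2] r 10.6
petri top [373. -32.  12.] zmax 18.4 n 192 c [377.2 -20.2] r 37.4
tape scene [ 362. -427.   20.] zmax 21.4 n 561 c [ 364.4 -434.1] r 31.8
tape top [ 362. -427.   20.] zmax 22.5 n 143 c [ 360.5 -430.3] r 30.8
bottle scene [ 559. -235.   78.] zmax 73.1 n 68 c [ 567.3 -243.4] r 10.3
bottle top [ 559. -235.   78.] zmax 198.0 n 14 c [ 584.4 -277.5] r 2.5
cab [656. -18. 678.]
cabR [ 795. -351.  273.]
printer [ 590. -275.  173.]
mic [573. 195. 139.]
mictop [570. 274. 302.]
cent [465.  71. 109.]
micc [421. 175.  -4.]
box [626. -99.  40.]
edge [ 239. -265. -902.]
```

View pics/crop1.png

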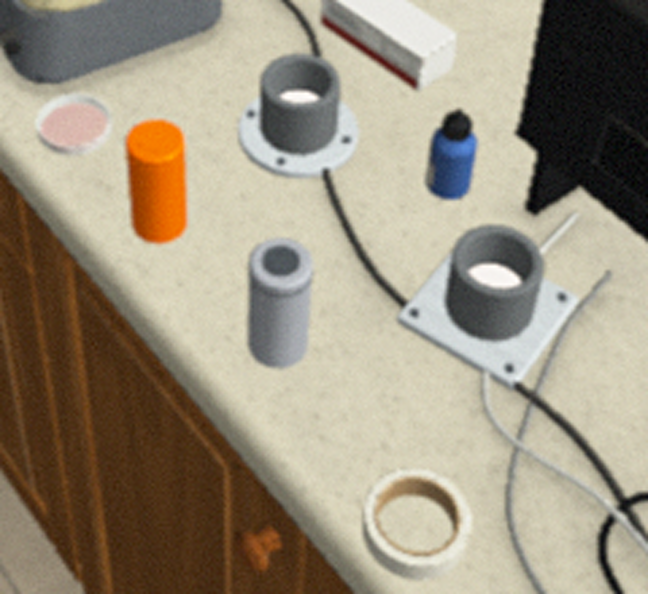

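The crop confirms the plain steel-grey pot at scene (333,330). The orange cylinder at (288,287) is the look-alike, and the left dock is round-footed while the right one is square-footed. Pot ≈ (377,-280), round dock ≈ (509,-135), square dock ≈ (508,-343); the heights come out at 92/60 mm against the true 90/58. I'll retract, rise above the microscope, and swing.

>>> jog_arm:
  moves:
    - [0,[-80,-183,169],[0,0,-7]]
    - [0,[-80,-183,169],[0,0,-14]]
    - [0,[-80,-183,169],[0,0,-21]]
    - [0,[-80,-183,169],[0,0,-28]]
    - [0,[-80,-183,169],[0,0,-35]]
    - [0,[-80,-183,169],[0,0,-42]]
    - [0,[-80,-183,169],[0,0,-49]]
    - [0,[23,-246,169],[0,0,-56]]
    - [0,[23,-246,169],[0,0,-63]]
    - [0,[23,-246,169],[0,0,-70]]
    - [0,[104,-331,169],[0,0,-77]]
    - [0,[104,-331,169],[0,0,-84]]

```text
t: 1.1
eef_pos: [341.0, 288.3, 400.2]
tool_rot: [0.808, 0.589, -0.0, 0.0]
force: [-0.3, 0.4, -0.0]
gripper_width: 85.4
grasp_force: 0.0
```

>>> jog_arm:
  moves:
    - [0,[23,-25,0],[0,0,-6]]
    - [0,[79,-129,0],[0,0,-12]]
    - [0,[79,-129,0],[0,0,-18]]
    - [0,[79,-129,0],[0,0,-24]]
    - [0,[107,-243,0],[0,0,-30]]
    - [0,[107,-243,0],[0,0,-36]]
    - [0,[107,-243,0],[0,0,-42]]
    - [0,[103,-360,0],[0,0,-48]]
    - [0,[103,-360,0],[0,0,-54]]
    - [0,[103,-360,0],[0,0,-60]]
    - [0,[70,-473,0],[0,0,-66]]
    - [0,[70,-473,0],[0,0,-72.4]]

```text
t: 2.1
eef_pos: [419.1, -151.8, 400.1]
tool_rot: [1.0, -0.002, -0.0, 0.0]
force: [0.4, 0.2, 0.2]
gripper_width: 85.1
grasp_force: 0.0
```

>>> jog_arm:
  moves:
    - [0,[-42,-128,-40],[0,0,0]]
    - [0,[-42,-128,-40],[0,0,0]]
    - [0,[-42,-128,-40],[0,0,0]]
    - [0,[-42,-128,-40],[0,0,0]]
    - [0,[-42,-128,-250],[0,0,0]]
    - [0,[-42,-128,-250],[0,0,0]]
    - [0,[-42,-128,-250],[0,0,0]]
    - [0,[-42,-128,-250],[0,0,0]]
    - [0,[-42,-128,-250],[0,0,0]]
    - [0,[-42,-128,-250],[0,0,0]]
    - [0,[-42,-128,-250],[0,0,0]]
    - [0,[-42,-128,-250],[0,0,0]]

```text
t: 3.1
eef_pos: [378.3, -279.5, 151.8]
tool_rot: [1.0, 0.0, 0.001, 0.001]
force: [0.4, -0.7, 0.8]
gripper_width: 85.4
grasp_force: 0.0
```

```bash
python3 - <<'E'
from h import *
import pickle
c=cams.capture("scene");pickle.dump(c,open("d1.pkl","wb"))
s=bot.read_state();p=s["eef_pos"];print(p,s["tool_rot"],s["force"],s["q"])
im=c["color"][:,:,::-1].copy()
cv2.imwrite("pics/a1.png",cv2.resize(im[180:400,220:500],None,fx=2.7,fy=2.7,interpolation=cv2.INTER_CUBIC))
E
```

```text
[ 378.85835883 -279.72000619  152.45354648] [9.99997891e-01 4.83935855e-04 1.60514067e-03 1.18660836e-03] [ 0.12807191 -0.14563124  1.30417807] [ 0.11182899  0.59666775  0.69384301  2.10047599 -0.63102264  0.65548928
 -0.33182392]
```

View pics/a1.png

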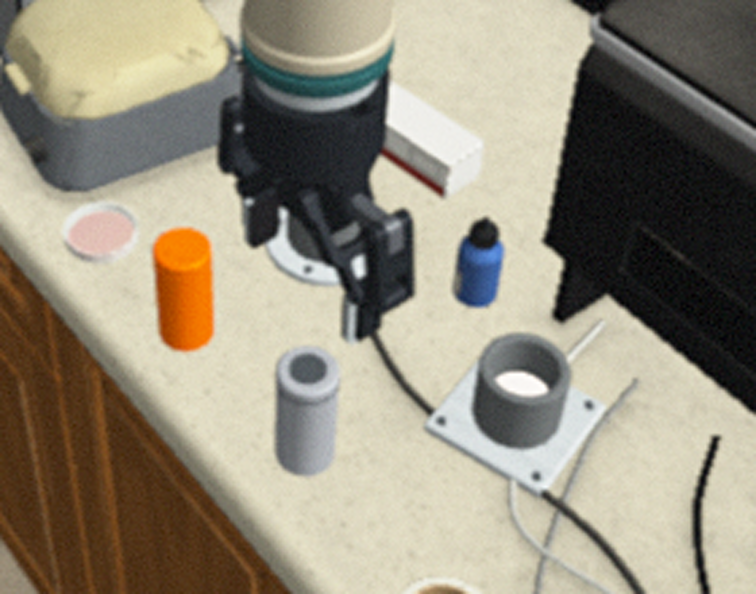

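The picture shows the open gripper above the steel pot, with its tips at crop (260,240) and (358,335) straddling the pot at (307,410), fingers along y. I'll lower and grip.

>>> jog_arm:
  moves:
    - [0,[0,0,-35],[0,0,0]]
    - [0,[0,0,-65],[0,0,0]]
    - [0,[0,0,-85],[0,0,0]]
    - [0,[0,0,-99],[0,0,0]]
    - [0,[0,0,-99],[0,0,0]]
    - [0,[0,0,-99],[0,0,0]]
    - [0,[0,0,-99],[0,0,0]]
    - [0.3,[0,0,-99],[0,0,0]]
    - [0.35,[0,0,-99],[0,0,0]]
    - [0.4,[0,0,-99],[0,0,0]]
    - [0.45,[0,0,-99],[0,0,0]]
    - [0.5,[0,0,-99],[0,0,0]]
  force: 80

```text
t: 4.15
eef_pos: [377.9, -278.7, 51.6]
tool_rot: [1.0, 0.001, 0.0, 0.0]
force: [-0.2, -1.4, 0.7]
gripper_width: 43.0
grasp_force: 0.5
```

>>> jog_arm:
  moves:
    - [1,[0,0,0],[0,0,0]]
    - [1,[0,0,0],[0,0,0]]
    - [1,[0,0,0],[0,0,0]]
    - [1,[0,0,0],[0,0,0]]
    - [1,[0,0,0],[0,0,0]]
    - [1,[0,0,0],[0,0,0]]
  force: 80

```text
t: 4.65
eef_pos: [377.9, -279.2, 51.8]
tool_rot: [1.0, 0.0, 0.001, 0.001]
force: [-0.5, -0.4, 5.7]
gripper_width: 38.5
grasp_force: 79.3
```

>>> jog_arm:
  moves:
    - [1,[0,0,4],[0,0,0]]
    - [1,[0,0,8],[0,0,0]]
    - [1,[0,0,12],[0,0,0]]
    - [1,[0,0,15],[0,0,0]]
    - [1,[0,0,15],[0,0,0]]
    - [1,[0,0,15],[0,0,0]]
    - [1,[0,0,15],[0,0,0]]
    - [1,[0,0,15],[0,0,0]]
    - [1,[0,0,15],[0,0,0]]
    - [1,[0,0,15],[0,0,0]]
    - [1,[0,0,15],[0,0,0]]
    - [1,[0,0,15],[0,0,0]]

```text
t: 5.65
eef_pos: [377.6, -278.4, 66.3]
tool_rot: [1.0, 0.001, -0.0, -0.0]
force: [0.3, 0.0, -1.8]
gripper_width: 38.2
grasp_force: 80.2
```

>>> jog_arm:
  moves:
    - [1,[0,0,0],[0,0,0]]
    - [1,[0,0,0],[0,0,0]]
    - [1,[0,0,0],[0,0,0]]
    - [1,[0,0,0],[0,0,0]]
    - [1,[0,0,0],[0,0,0]]
    - [1,[0,0,0],[0,0,0]]
    - [1,[0,0,0],[0,0,0]]
    - [1,[0,0,0],[0,0,0]]

```text
t: 6.32
eef_pos: [377.7, -278.4, 66.3]
tool_rot: [1.0, 0.001, 0.0, -0.0]
force: [-0.4, 0.0, -2.8]
gripper_width: 38.3
grasp_force: 80.2
```

```bash
python3 - <<'E'
from h import *
import pickle
D={};F=[]
for i in range(6):
    n=("scene","top")[i%2]; D[n]=cams.capture(n); s=bot.read_state(); F.append(s["force"])
pickle.dump(D,open("d2.pkl","wb"));print(np.round(F,2),s["eef_pos"],s["gripper_width"],s["t"])
cv2.imwrite("pics/b1.png",cv2.resize(D["scene"]["color"][180:400,220:500,::-1],None,fx=2.7,fy=2.7,interpolation=cv2.INTER_CUBIC))
E
```

```text
[[ 0.74  0.64 -2.9 ]
 [ 0.62 -0.27 -2.22]
 [ 0.    0.21 -2.76]
 [-0.88  0.37 -3.19]
 [-1.26  0.44 -2.55]
 [ 0.44  1.04 -3.77]] [ 377.70228481 -278.38769204   66.32043654] 38.206093715907784 6.6167
```

View pics/b1.png

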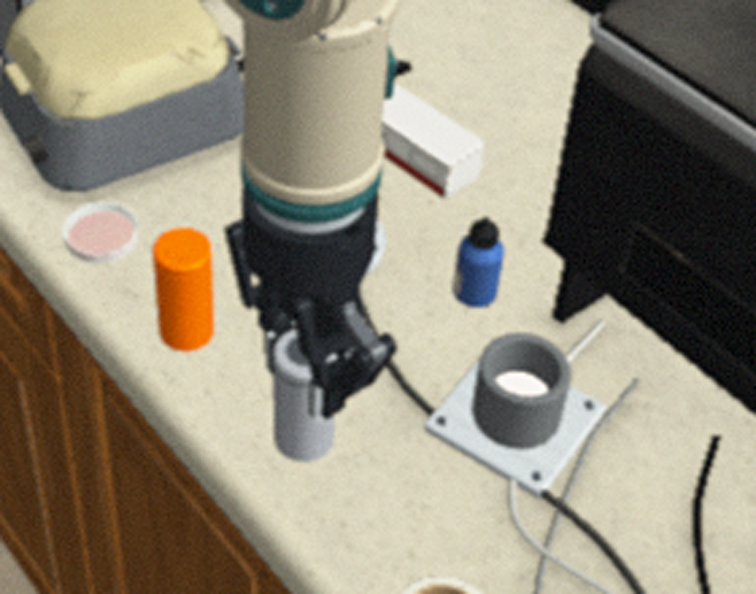

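The picture shows the pot hanging upright in the fingers, about 15 mm up, lower end at crop (303,450). The reading changed by about 2.8 to 3.6 N, so roughly 290 to 370 g: light, round dock. Now I'll measure how far the pot shifted in the grip.

```bash
cat >> h.py <<'E'
from scipy.optimize import least_squares
def cloud(c):
    v,u=np.mgrid[0:480,0:640];K=c["mtx"];d=c["depth"]
    P=np.stack([(u-K[0,2])/K[0,0]*d,-(v-K[1,2])/K[1,1]*d,-d],-1)
    T=np.linalg.inv(c["world_to_cam"]);W=P@T[:3,:3].T+T[:3,3];W[d==0]=np.nan;return W.reshape(-1,3)
def cyl(c,g,R,z0,z1):
    W=cloud(c);m=(np.hypot(*(W[:,:2]-g).T)<R+10)&(W[:,2]>z0)&(W[:,2]<z1);Q=W[m][:,:2]
    r=least_squares(lambda p:np.hypot(*(Q-p).T)-R,g,loss="soft_l1",f_scale=1.5)
    return r.x.round(1),len(Q),round(float(np.abs(r.fun).mean()),2)
E
python3 - <<'E'
from h import *
import pickle
a=pickle.load(open("d0.pkl","rb"))["scene"];b=pickle.load(open("d2.pkl","rb"))["scene"]
for lo,hi in((10,35),(15,45)):
  print("before",cyl(a,(378,-281),20,lo,hi),"held",cyl(b,(378,-281),20,lo+15,hi+15))
for g in((509,-136),(509,-344)): print("cup",cyl(a,g,30,18,50))
E
```

```text
before (array([ 379.6, -281.5]), 181, 0.56) held (array([ 379.3, -279.7]), 202, 0.63)
before (array([ 379.5, -281.4]), 225, 0.57) held (array([ 379.3, -279.6]), 227, 0.62)
cup (array([ 509.7, -138.4]), 541, 4.08)
cup (array([ 505. , -345.7]), 707, 5.14)
```

>>> jog_arm:
  moves:
    - [1,[0,0,25],[0,0,0]]
    - [1,[0,0,55],[0,0,0]]
    - [1,[0,0,80],[0,0,0]]
    - [1,[14,15,80],[0,0,0]]
    - [1,[34,37,80],[0,0,0]]
    - [1,[56,61,80],[0,0,0]]
    - [1,[78,85,80],[0,0,0]]
    - [1,[100,108,80],[0,0,0]]
    - [1,[117,127,80],[0,0,0]]
    - [1,[127,138,80],[0,0,0]]
    - [1,[132,143,80],[0,0,0]]
    - [1,[132,143,80],[0,0,0]]

```text
t: 7.62
eef_pos: [510.5, -133.8, 146.0]
tool_rot: [1.0, 0.002, -0.0, -0.0]
force: [0.1, 0.2, -2.3]
gripper_width: 38.3
grasp_force: 81.3
```

>>> jog_arm:
  moves:
    - [1,[0,0,-8],[0,0,0]]
    - [1,[0,0,-15],[0,0,0]]
    - [1,[0,0,-18],[0,0,0]]
    - [1,[0,0,-18],[0,0,0]]
    - [1,[0,0,-18],[0,0,0]]
    - [1,[0,0,-18],[0,0,0]]

```text
t: 8.12
eef_pos: [509.5, -136.0, 128.4]
tool_rot: [1.0, 0.0, 0.0, 0.0]
force: [-0.0, 0.1, -3.1]
gripper_width: 38.3
grasp_force: 81.3
```

```bash
python3 - <<'E'
from h import *
import pickle
D={};F=[]
for i in range(6):
    n=("scene","top")[i%2]; D[n]=cams.capture(n); s=bot.read_state(); F.append(s["force"])
pickle.dump(D,open("d3.pkl","wb"));print(np.mean(F,0).round(2),s["eef_pos"],s["tool_rot"].round(4),s["gripper_width"],s["t"])
print("pot",cyl(D["scene"],(510,-137),20,s["eef_pos"][2]-48,s["eef_pos"][2]-20))
cv2.imwrite("pics/c1.png",cv2.resize(D["scene"]["color"][170:310,260:440,::-1],None,fx=4,fy=4,interpolation=cv2.INTER_CUBIC))
E
```

```text
[-0.08  0.36 -2.27] [ 509.78483659 -135.34162507  128.46448583] [1.e+00 6.e-04 2.e-04 0.e+00] 38.3599796097221 8.4167
pot (array([ 511.4, -136.8]), 215, 0.86)
```

View pics/c1.png

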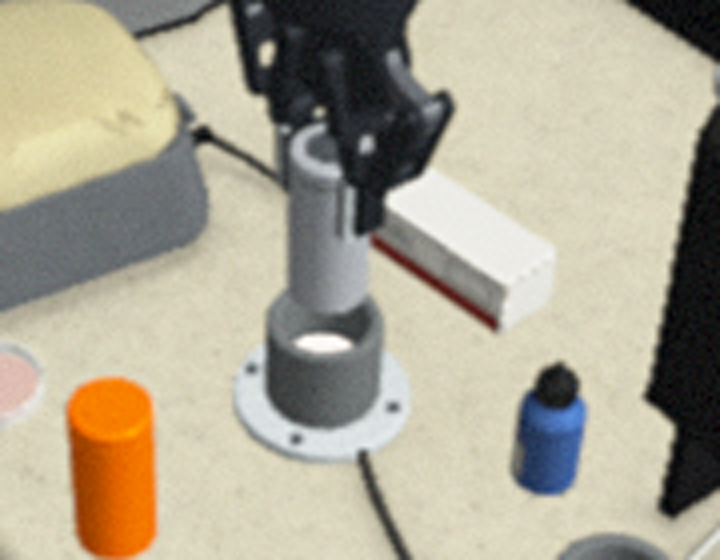

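The pot (crop x≈328) hangs above the round cup (x≈324), close to centred. I'll do a finer check with the cup's outer wall facing the camera.

```bash
python3 - <<'E'
from h import *
import pickle
a=pickle.load(open("d0.pkl","rb"));b=pickle.load(open("d3.pkl","rb"))
def fit(c,g,R,z0,z1):
    g=np.array(g,float);W=cloud(c);cam=np.linalg.inv(c["world_to_cam"])[:2,3];n=cam-g;n/=np.hypot(*n)
    e=W[:,:2]-g;m=(np.hypot(*e.T)<R+6)&(W[:,2]>z0)&(W[:,2]<z1)&(e@n>R*.25)&(np.hypot(*e.T)>R-7);Q=W[m][:,:2]
    r=least_squares(lambda p:np.hypot(*(Q-p).T)-R,g,loss="soft_l1",f_scale=1.);return r.x.round(1),len(Q),np.abs(r.fun).mean().round(2)
for z in((14,50),(20,40)):
  print("cup d0",fit(a["scene"],(510,-137),30,*z),"cup d3",fit(b["scene"],(510,-137),30,*z))
for z in((82,105),(85,110)): print("pot",fit(b["scene"],(511,-137),20,*z))
# silhouette columns via colour rows
im=cv2.cvtColor(b["scene"]["color"],cv2.COLOR_RGB2GRAY)
for r in(220,226,232,262,266,270): print(r,im[r,326:360].tolist())
E
```

```text
cup d0 (array([ 511.5, -136.5]), 354, np.float64(0.86)) cup d3 (array([ 511.6, -136.3]), 344, np.float64(0.86))
cup d0 (array([ 511.6, -136.5]), 186, np.float64(0.9)) cup d3 (array([ 511.6, -136.2]), 200, np.float64(0.9))
pot (array([ 511.5, -136.9]), 172, np.float64(0.93))
pot (array([ 511.4, -136.8]), 192, np.float64(0.93))
220 [196, 191, 198, 192, 188, 161, 122, 95, 96, 97, 107, 105, 106, 105, 116, 119, 136, 136, 97, 97, 146, 170, 115, 50, 26, 32, 38, 41, 41, 71, 172, 235, 241, 237]
226 [208, 209, 209, 209, 201, 171, 117, 94, 97, 98, 98, 97, 102, 112, 119, 129, 133, 121, 93, 106, 161, 154, 92, 32, 27, 39, 40, 42, 56, 76, 100, 119, 115, 122]
232 [210, 209, 208, 213, 207, 175, 120, 98, 97, 99, 99, 105, 103, 116, 126, 128, 140, 147, 154, 160, 172, 173, 174, 181, 182, 187, 188, 163, 116, 76, 53, 49, 75, 94]
262 [120, 71, 57, 62, 64, 61, 61, 68, 64, 67, 72, 78, 76, 82, 87, 87, 91, 96, 101, 108, 99, 111, 112, 118, 115, 124, 115, 117, 136, 181, 217, 219, 225, 224]
266 [130, 64, 59, 59, 65, 69, 62, 68, 69, 69, 73, 72, 77, 81, 88, 88, 97, 96, 102, 107, 106, 114, 112, 115, 115, 116, 122, 117, 147, 202, 224, 220, 222, 221]
270 [208, 147, 80, 61, 62, 65, 72, 63, 73, 71, 75, 74, 86, 85, 84, 89, 101, 100, 106, 107, 111, 117, 116, 119, 113, 118, 123, 156, 199, 222, 199, 180, 170, 187]
```

Centred within 0.5 mm. I'll enter the well and stop above the seat.

>>> jog_arm:
  moves:
    - [1,[0,0.5,-6],[0,0,0]]
    - [1,[0,0.5,-11],[0,0,0]]
    - [1,[0,0.5,-15],[0,0,0]]
    - [1,[0,0.5,-18],[0,0,0]]
    - [1,[0,0.5,-21],[0,0,0]]
    - [1,[0,0.5,-24],[0,0,0]]
    - [1,[0,0.5,-27],[0,0,0]]
    - [1,[0,0.5,-30],[0,0,0]]
    - [1,[0,0.5,-33],[0,0,0]]
    - [1,[0,0.5,-36],[0,0,0]]
    - [1,[0,0.5,-38],[0,0,0]]
    - [1,[0,0.5,-38],[0,0,0]]

```text
t: 9.42
eef_pos: [509.4, -134.8, 89.9]
tool_rot: [1.0, 0.001, -0.0, -0.0]
force: [1.1, 0.6, -1.8]
gripper_width: 38.3
grasp_force: 81.3
```

>>> jog_arm:
  moves:
    - [1,[0,0,-1],[0,0,0]]
    - [1,[0,0,-2],[0,0,0]]
    - [1,[0,0,-3],[0,0,0]]
    - [1,[0,0,-4],[0,0,0]]
    - [1,[0,0,-5],[0,0,0]]
    - [1,[0,0,-6],[0,0,0]]

```text
t: 9.92
eef_pos: [509.7, -134.9, 84.2]
tool_rot: [1.0, 0.001, 0.0, 0.0]
force: [1.0, 0.1, -1.3]
gripper_width: 38.2
grasp_force: 81.3
```

>>> jog_arm:
  moves:
    - [1,[0,0,-1],[0,0,0]]
    - [1,[0,0,-2],[0,0,0]]
    - [1,[0,0,-3],[0,0,0]]
    - [1,[0,0,-4],[0,0,0]]
    - [1,[0,0,-4.5],[0,0,0]]
    - [1,[0,0,-5],[0,0,0]]

```text
t: 10.42
eef_pos: [509.7, -134.9, 79.3]
tool_rot: [1.0, 0.001, 0.0, 0.0]
force: [-0.9, 0.5, 1.3]
gripper_width: 38.5
grasp_force: 81.7
```

>>> jog_arm:
  moves:
    - [1,[0,0,-0.5],[0,0,0]]
    - [1,[0,0,-1],[0,0,0]]
    - [1,[0,0,-1.5],[0,0,0]]
    - [1,[0,0,-2],[0,0,0]]

```text
t: 10.75
eef_pos: [509.8, -135.0, 78.2]
tool_rot: [1.0, 0.0, 0.0, -0.0]
force: [-1.7, 0.7, 6.6]
gripper_width: 38.1
grasp_force: 82.2
```

>>> jog_arm:
  moves:
    - [1,[0,0,-0.5],[0,0,0]]
    - [1,[0,0,-1],[0,0,0]]
    - [1,[0,0,-1.5],[0,0,0]]
    - [1,[0,0,-2],[0,0,0]]
    - [1,[0,0,-2.5],[0,0,0]]
    - [1,[0,0,-3],[0,0,0]]

```text
t: 11.25
eef_pos: [509.8, -134.9, 75.2]
tool_rot: [1.0, 0.0, 0.0, -0.0]
force: [-2.4, 1.0, 7.0]
gripper_width: 38.1
grasp_force: 82.2
```

Sliding at about 10 N of contact force. I'll continue in small steps.

>>> jog_arm:
  moves:
    - [1,[0,0,-0.4],[0,0,0]]
    - [1,[0,0,-0.8],[0,0,0]]
    - [1,[0,0,-1.2],[0,0,0]]
    - [1,[0,0,-1.6],[0,0,0]]

```text
t: 11.58
eef_pos: [509.8, -134.9, 73.6]
tool_rot: [1.0, 0.0, 0.0, -0.0]
force: [-1.6, 0.6, 7.1]
gripper_width: 38.4
grasp_force: 82.2
```

>>> jog_arm:
  moves:
    - [1,[0,0,-0.4],[0,0,0]]
    - [1,[0,0,-0.8],[0,0,0]]
    - [1,[0,0,-1.2],[0,0,0]]

```text
t: 11.83
eef_pos: [509.8, -135.0, 72.4]
tool_rot: [1.0, 0.0, 0.0, -0.0]
force: [-2.5, 0.2, 7.5]
gripper_width: 38.4
grasp_force: 82.2
```

>>> jog_arm:
  moves:
    - [1,[0,0,-0.3],[0,0,0]]
    - [1,[0,0,-0.6],[0,0,0]]

```text
t: 12.0
eef_pos: [509.8, -135.0, 71.8]
tool_rot: [1.0, 0.0, 0.0, -0.0]
force: [-1.9, 0.8, 7.3]
gripper_width: 38.6
grasp_force: 82.2
```

>>> jog_arm:
  moves:
    - [1,[0,0,-0.3],[0,0,0]]
    - [1,[0,0,-0.5],[0,0,0]]

```text
t: 12.17
eef_pos: [509.9, -135.0, 71.7]
tool_rot: [1.0, 0.0, 0.001, -0.0]
force: [-3.2, 1.5, 12.8]
gripper_width: 38.1
grasp_force: 82.7
```

It has reached the stop: the position holds at 71.7 mm while the force climbs.

>>> jog_arm:
  moves:
    - [1,[0,0,-0.2],[0,0,0]]
    - [1,[0,0,-0.4],[0,0,0]]
    - [1,[0,0,-0.4],[0,0,0]]
    - [1,[0,0,-0.4],[0,0,0]]

```text
t: 12.5
eef_pos: [509.9, -135.0, 71.7]
tool_rot: [1.0, 0.0, 0.001, -0.001]
force: [-3.0, 1.4, 14.7]
gripper_width: 38.2
grasp_force: 83.0
```

>>> jog_arm:
  moves:
    - [1,[0,0,-0.3],[0,0,0]]
    - [1,[0,0,-0.4],[0,0,0]]
    - [1,[0,0,-0.4],[0,0,0]]
    - [1,[0,0,-0.4],[0,0,0]]
    - [1,[0,0,-0.4],[0,0,0]]
    - [1,[0,0,-0.4],[0,0,0]]
    - [1,[0,0,-0.4],[0,0,0]]
    - [1,[0,0,-0.4],[0,0,0]]
    - [1,[0,0,-0.4],[0,0,0]]

```text
t: 13.25
eef_pos: [510.0, -135.1, 71.7]
tool_rot: [1.0, 0.0, 0.001, -0.001]
force: [-3.3, 1.2, 17.7]
gripper_width: 38.5
grasp_force: 83.4
```

About 20 N was held for over half a second. Unload and release.

>>> jog_arm:
  moves:
    - [1,[0,0,0.7],[0,0,0]]
    - [1,[0,0,1.3],[0,0,0]]
    - [1,[0,0,1.8],[0,0,0]]
    - [1,[0,0,1.8],[0,0,0]]

```text
t: 13.58
eef_pos: [509.8, -134.9, 71.8]
tool_rot: [1.0, 0.001, 0.0, -0.0]
force: [-1.0, 0.1, 6.3]
gripper_width: 38.4
grasp_force: 82.0
```

>>> jog_arm:
  moves:
    - [0.45,[0,0,0],[0,0,0]]
    - [0.4,[0,0,0],[0,0,0]]
    - [0.35,[0,0,0],[0,0,0]]
    - [0.25,[0,0,0],[0,0,0]]
    - [0.15,[0,0,0],[0,0,0]]
    - [0,[0,0,0],[0,0,0]]
    - [0,[0,0,0],[0,0,0]]
    - [0,[0,0,0],[0,0,0]]
    - [0,[0,0,0],[0,0,0]]
    - [0,[0,0,0],[0,0,0]]

```text
t: 14.42
eef_pos: [509.7, -134.9, 71.4]
tool_rot: [1.0, 0.001, 0.0, 0.0]
force: [0.9, 0.5, 0.5]
gripper_width: 84.8
grasp_force: 0.0
```

>>> jog_arm:
  moves:
    - [0,[0,0,8],[0,0,0]]
    - [0,[0,0,20],[0,0,0]]
    - [0,[0,0,40],[0,0,0]]
    - [0,[0,0,65],[0,0,0]]
    - [0,[0,0,90],[0,0,0]]
    - [0,[0,0,115],[0,0,0]]
    - [0,[0,0,140],[0,0,0]]
    - [0,[0,0,165],[0,0,0]]
    - [0,[0,0,180],[0,0,0]]
    - [0,[0,0,180],[0,0,0]]
    - [0,[0,0,180],[0,0,0]]
    - [0,[0,0,180],[0,0,0]]

```text
t: 15.42
eef_pos: [509.2, -134.4, 251.3]
tool_rot: [1.0, 0.001, -0.0, -0.0]
force: [-0.0, -0.0, 0.7]
gripper_width: 85.5
grasp_force: 0.0
```

```bash
python3 - <<'E'
from h import *
F=[]
for i in range(6):
    c=cams.capture("scene"); s=bot.read_state(); F.append(s["force"])
print(np.mean(F,0).round(2),s["eef_pos"],s["gripper_width"],s["t"])
W=cloud(c);m=np.hypot(W[:,0]-510,W[:,1]+136)<30
print("pot top z",np.percentile(W[m&(W[:,2]<140)][:,2],[90,97,99.5]).round(1))
cv2.imwrite("pics/e1.png",cv2.resize(c["color"][150:350,240:480,::-1],None,fx=3,fy=3,interpolation=cv2.INTER_CUBIC))
E
```

```text
[0.36 0.16 0.04] [ 509.32835849 -134.8774007   250.82637129] 85.68851705933199 15.7167
pot top z [110.7 112.1 113.1]
```

View pics/e1.png

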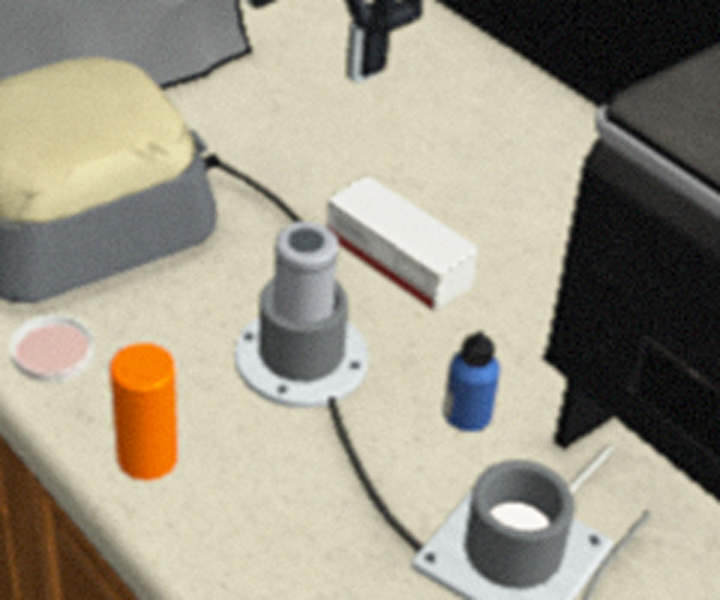

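The pot stands upright in the round dock at crop (305,290). Its top is about 110 mm up once the +2.5 mm bias is removed, so the seat is home. The square dock is empty and the bystanders have not moved. I'll hand in.

```bash
python3 -c "
from workcell import bot
print(bot.hand_in())"
```

```text
the job is handed in; nothing more can be done
None
```

The pot weighed about 280 g (light); I pressed it home in the round-footed dock at about 20 N for over half a second, released it and handed the job in, with no verdict returned.

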